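Load a laptop battery pack into the test station through its sprung flap

ROBOT

A 6-joint arm with a two-finger parallel gripper is mounted at the origin on the work surface. World frame = base frame: x ahead of the robot, y to its left, z up, the work surface at z = 0. Lengths are in m, angles in rad, forces in N, time in s.
With the tool pointing down it reaches from about 0.425 to 0.95 m from the base axis. Payload 3.5 kg.
Tool frame: the origin (TCP) lies on the centre line of the jaws, within the pads' length; the fingertips stand 17 mm ahead of it and the grasp point (between the pads) lies 2 mm behind it; z points along the fingers, y is the line along which they close (so a half turn about z gives the same grasp; the last joint's range is limited). The gripper opens to 85 mm and grips with 20 to 120 N. Pads are 22 mm wide; open, the fingers measure 114 mm over their backs; the gripper's body (76 mm by 85 mm) begins 54 mm behind the grasp point. The pads swing forward as they close: fully open they stand 13 mm farther back than shut.
Start: joints at [-1.425, 0.286, 1.577, -0, 1.279, -0.15], TCP at [0.197, -0.646, 0.248] pointing down, gripper open.
Joint ranges: [-2.77, 2.77], [-0.9, 2.22], [0.21, 2.48], [-1.53, 4.67], [0.24, 2.81], [-2.84, 2.84]. Speed limits (rad/s): [2.79, 2.79, 3.14, 3.14, 3.14, 3.14].

INTERFACE

Orientations are given as a unit quaternion [x, y, z, w].
In Python, from plant import ctrl gives the robot as it stands. The module is installed in compiled form; this text tells all that it offers.
- The arm moves only by the tool drive_tool, never from a script. Its argument "moves" is a list of rows, each a list of 3 entries, a list of its own where there are three numbers: the turn, a rotation vector about the tool's x, y, z in rad, then the shift along the tool's x, y, z in m, then the finger opening in m, from 0 to 0.0854. A call has 1 to 5 rows; each row shifts and turns the commanded pose from where the row before left it, along the tool's axes as they then stand; what a row does not reach is not made up. A row lasts 1/8 s, in which the tool goes at most 62.5 mm and 10.7 degrees, less where a joint would pass 70% of its speed; a pose out of reach is approached as far as the arm can. A call with a gripper value outside its range is refused whole. The fingers move at their own pace and stop on an object; "grip_force" is the grip in N (left out, the last holds). Time passes only in rows, so rows that do not move let the fingers close. It gives the time, the measured TCP pose, the force, the opening and the grip force at its end, in the units of the state.
- ctrl.get_state(): the state, without advancing time (a new reading comes with each control period).
- ctrl.read_camera(name): name is "scene" or "top" or "wrist"; returns a dict with "image" (420x560x3 uint8, red, green, blue), "fx", "fy", "cx", "cy" (pixels), "dist" ([k1, k2, p1, p2, k3] as OpenCV has them; the pictures are not rectified), "R" (3x3) and "t" (3): a world point X has camera coordinates R X + t. Camera axes: x right, y down, z forward; pixel columns grow to the right and rows downward; lengths in m; the calibration is good to about 2 mm. A picture is of the moment at which its call begins. There is no depth.
- ctrl.sign_off(): hands the job in; it is judged then, once.
The state is a dict: "time": time; "qpos": joint angles; "dq": joint speeds; "joint_efforts": joint torques, N m; "eef_pos": TCP position; "tcp_rot": TCP orientation; "contact_force": force on the tool from outside, world axes, zero at the start; "wrist_torque": the same for the moment, N m; "opening": opening from 0.0 (shut) to 1.0 (fully open); "finger_force": force on a finger pad.
Only numpy, scipy, OpenCV 4.12 (cv2) and the standard library are available. Lean on these libraries where they do the work, as an engineer would, in place of code of your own. Each camera call takes 0.05 s, during which the arm holds its last target. There are 200 camera calls.

TASK

Set the short, thick battery pack down flat on the open apron in front of the test station's flap, contact end towards the flap, and let go of it. Then push it from behind through the sprung flap and on along the lane until it meets the spring contacts under the hood, and press it home on them by feel with about 12 N (never more than 16 N) for half a second. Leave it lying there with the flap closed behind it, and do not disturb the other things on the desk.

Things in the scene. Friction and masses are not known exactly. Their poses are not given: they have to be found in the camera images.
- pack_center (a point): centre (half-way up) of the loose grey laptop battery pack to be loaded: a two-cell block 72 long (x) x 38 wide (y) x 22 mm tall (z), about 110 g, lying on the desk on the robot's left or right. Its +x end carries three small brass contact strips, its -x end has a black cap. The other grey pack is longer, narrower and thinner.
- dock: battery test station, fixed to the desk: white lane walls on a grey floor plate 312 x 100 mm, whose top is 4 mm above the desk. Origin on the desk under the flap, on the lane's centre line; x runs along the lane, away from the apron, z up. Station coordinates in mm below are in this frame.
- apron (a point): middle of the apron, on its surface, at station (-55, 0, 4). The apron is the open flat end of the plate, x = -110 to 0. Between x = -32 and 0 two flared guide lips, 14 mm tall, lead to the flap: inner faces 62 mm apart at their mouth, 47 mm at the flap.
- lane (a point): on the lane's floor at station (75, 0, 4). The lane runs from x = 0 to 198 behind the flap; inner faces of its walls at y = -23 and +24, wall tops 24 above the desk. It is open from above up to x = 112; beyond that a white hood (28 to 38 above the desk) covers it and the contacts.
- flap (a joint): aluminium flap across the lane at station x = 0: 3 mm thick, 6 to 30 mm above the desk, upright hinge at y = +26, free edge 47 mm from it. 0 = closed; swings only inwards (+x), up to 1.7 rad. A spring shuts it: 0.05 N m when closed, 0.11 at 1.5 rad. It can shut only when nothing is within 48 mm behind the flap line.
- flap_tip (a point): free edge of the flap, at half its height (18 mm above the desk)
- contacts: spring contacts under the hood. Origin and axes are those of the station, so the pose does not tell where they are: their adjustable face stands untouched somewhere between station x = 124 and 164, differently each time and hidden by the hood; it must be felt. It gives 1 mm per 4 N (12 mm at most) and slowly springs back when released.
- slim_pack: bystander: longer, thinner grey battery pack 120 x 28 x 12 mm, origin at the centre of its underside
- screwdriver: bystander: screwdriver lying on the desk
- mug: bystander: white mug, 80 mm across, 90 mm tall, origin under its centre
- screw_tray: bystander: flat white tray 100 x 160 x 15 mm, origin under its centre
- charger: bystander: black power brick 100 x 45 x 30 mm, origin under its centre
- mouse: bystander: black computer mouse 100 x 58 x 34 mm, origin under its centre
- bit_holder: bystander: small clear cone-shaped bit holder 48 mm across, 58 mm tall, origin under its centre
- pack_front (a point): middle of the pack's brass-contact end face (its +x end), 36 mm from its centre
Mind the look-alikes: they are no part of the job. Leave any pink look-alike of the part that bears pack_center alone.

How it is judged:
On the way, in this order (a step that is already met when the one before it is completed fails the run):
1. the pack lies flat and released on the apron in front of the flap (x of pack_center in the frame of dock between -0.09 and -0.03 m and y of pack_center in the frame of dock between -0.03 and 0.03 m and z of pack_center in the frame of dock below 0.019 m and angle between pack_center's own z axis and vertical below 0.1 rad and contact force between the fingers and pack below 0.1 N), for 0.2 s.
2. the pack itself pushes the flap open and is on its way through it (value of joint flap above 0.7 rad and contact force between pack and flap above 0.1 N and x of pack_center in the frame of dock between -0.036 and 0.04 m and z of pack_center in the frame of dock below 0.025 m), for 0.05 s.
3. the pack is pressed home on the spring contacts with at least 6 N for 0.3 s (contact force between pack and contacts above 6 N and x of pack_center in the frame of dock above 0.08 m), for 0.3 s.
At the end, for the whole second after the job is handed in: The pack lies flat and still in the lane behind the flap, its contact end foremost (contact end more than 118 mm and pack centre more than 84 mm beyond the flap line), and the flap has closed again (less than 0.08 rad) (x of pack_center in the frame of dock above 0.084 m and z of pack_center in the frame of dock below 0.019 m and angle between pack_center's own z axis and vertical below 0.1 rad and x of pack_front in the frame of dock above 0.118 m and value of joint flap below 0.08 rad and linear speed of pack below 0.02 m/s); the robot touches nothing.
It fails at once if the pack is pressed on the contacts with more than 16 N (contact force between pack and contacts above 16 N).
It fails at once if a bystander is moved by more than 25 mm (distance of any of slim_pack, screwdriver, mug, screw_tray, charger, mouse, bit_holder from where it was at the start of the episode above 0.025 m).
It also fails if it takes over 67 s, if anything falls off the work surface, if the arm or the gripper's body presses on something with over 40 N, if the wrist force passes 120 N, or if a joint passes its speed limit or range.

## Working session

There is one attempt and no reset: what is moved stays moved. The work goes in short steps, Python scripts to look and compute and a tool call to move; the robot and the scene stay as the last step left them, time stands still between calls to the robot, and variables do not carry over. Pictures are saved under pics/ and viewed, at most 10 in all, crops included, and the job is handed in when it is done.

Besides the shell and the picture viewer there is one more tool, called after "Call:" in YAML: its name, and indented under it one key for each argument. drive_tool: Moves the arm, as the interface text tells. Its arguments: {"type":"object","properties":{"moves":{"type":"array","items":{"type":"array"}},"grip_force":{"type":"number"}},"required":["moves"]}

```bash
mkdir -p pics; cat > h.py <<'E'
import numpy as np, cv2
from plant import ctrl
from scipy.spatial.transform import Rotation as Ro
def K(c): return np.array([[c['fx'],0,c['cx']],[0,c['fy'],c['cy']],[0,0,1]])
def px2w(c,uv,z):
    p=cv2.undistortPoints(np.array(uv,float).reshape(-1,1,2),K(c),np.array(c['dist'],float)).reshape(-1,2)
    R=np.array(c['R']);t=np.array(c['t']);o=-R.T@t
    d=np.c_[p,np.ones(len(p))]@R
    z=np.broadcast_to(z,len(p))
    return o+d*((z-o[2])/d[:,2])[:,None]
def w2px(c,X):
    return cv2.projectPoints(np.array(X,float).reshape(-1,1,3),cv2.Rodrigues(np.array(c['R']))[0],np.array(c['t'],float),K(c),np.array(c['dist'],float))[0].reshape(-1,2)
def save(c,n,crop=None,s=1):
    im=c['image'][...,::-1]
    if crop: x0,y0,x1,y1=crop; im=im[y0:y1,x0:x1]
    cv2.imwrite('pics/'+n,cv2.resize(np.ascontiguousarray(im),None,fx=s,fy=s,interpolation=cv2.INTER_CUBIC))
E
python3 - <<'E'
from h import *
import pickle
a=ctrl.read_camera("top");b=ctrl.read_camera("scene")
pickle.dump((a,b),open('c0.pkl','wb'))
save(a,'top0.png',None,1.42)
save(b,'scene0.png')
print(ctrl.get_state())
for c in (a,b): print(-np.array(c['R']).T@c['t'],c['fx'])
E
```

```text
{'time': 0.1, 'qpos': array([-1.42500263e+00,  2.87140977e-01,  1.57802031e+00, -5.80843871e-05,
        1.27864210e+00, -1.50008579e-01]), 'dq': array([ 0.0016558 , -0.00037709, -0.00506317,  0.00174922, -0.00057574,
        0.00059792]), 'joint_efforts': array([ 1.41500179e-03, -4.07294512e+01, -2.93698132e+01, -1.54775375e-04,
        3.40546903e-03,  9.05888484e-07]), 'eef_pos': array([ 0.19669482, -0.64511591,  0.24704844]), 'tcp_rot': array([ 9.89080708e-01,  1.47370726e-01, -2.54727356e-05, -1.10542147e-03]), 'contact_force': array([0.35574033, 0.57887704, 0.65168723]), 'wrist_torque': array([ 0.02741429,  0.02183087, -0.05389081]), 'finger_force': 0.0, 'opening': 0.996966499442836}
[ 0.44812592 -0.01164618  1.19592549] 447.45087038892143
[ 1.17589454 -0.79968106  0.79350885] 439.2277463472572
```

View pics/top0.png

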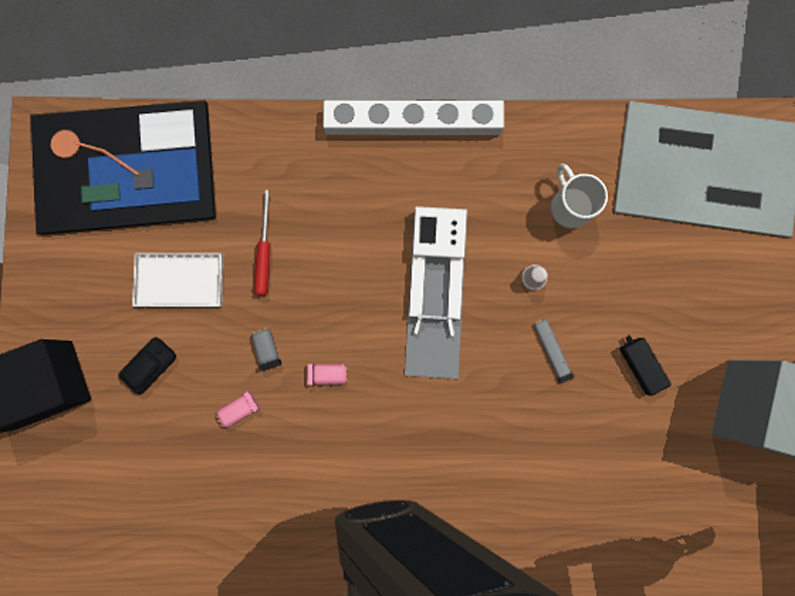

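View pics/scene0.png

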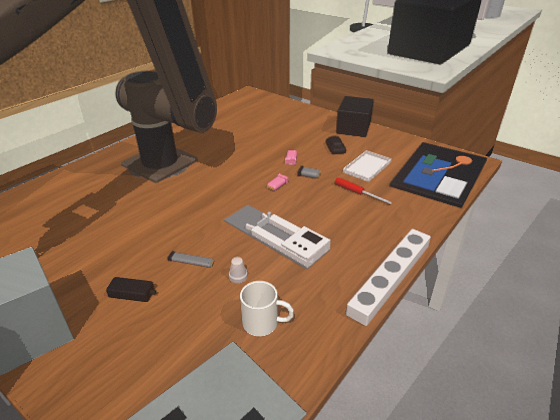

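The top view shows the pack at about (264,350), with its black cap towards the robot. The station runs along +x, with its apron at (432,350). The pink decoys are at (327,375) and (237,410). The scene view agrees. Next I'll enlarge the pack and the station.

```bash
python3 - <<'E'
from h import *
import pickle
a,b=pickle.load(open('c0.pkl','rb'))
im=a['image'][...,::-1]
l=cv2.resize(im[220:270,165:215],None,fx=8,fy=8,interpolation=cv2.INTER_CUBIC)
r=cv2.resize(im[140:275,275:340],None,fx=4.4,fy=4.4,interpolation=cv2.INTER_CUBIC)
o=np.zeros((600,700,3),np.uint8);o[:400,:400]=l;o[:r.shape[0],410:410+r.shape[1]]=r[:, :290]
cv2.imwrite('pics/c1.png',o)
E
```

```text
(no output)
```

View pics/c1.png

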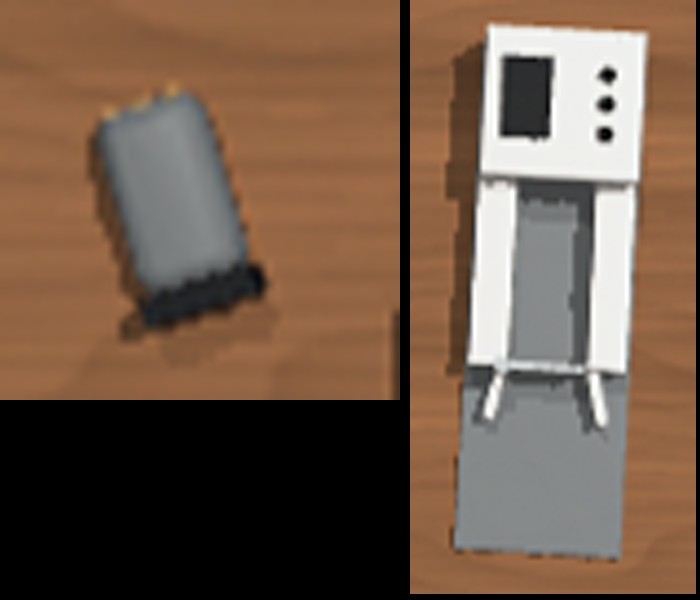

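The crop shows brass contacts at crop (103,118) to (195,92) and the cap end at (140,325) to (268,285). The apron corners are at (455,548) and (619,558), and the hood front edge runs (481,177) to (637,182).

```bash
python3 - <<'E'
from h import *
import pickle
a,b=pickle.load(open('c0.pkl','rb'))
def L(p): p=np.array(p,float); return (p+.5)/8-.5+[165,220]
def R_(p): p=np.array(p,float)-[410,0]; return (p+.5)/4.4-.5+[275,140]
P=px2w(a,L([(103,118),(195,92),(140,322),(265,282)]),[.018,.018,.011,.011])
f=P[:2].mean(0);e=P[2:].mean(0);print('pack',P.round(4),(f+e)/2,np.linalg.norm(f-e),np.degrees(np.arctan2(*(f-e)[[1,0]])))
A=px2w(a,R_([(455,548),(619,558)]),.004)
H=px2w(a,R_([(481,177),(637,182),(648,33),(488,25)]),.038)
F=px2w(a,R_([(500,364),(590,372)]),.03)
print('apron',A,'hood',H,'flap',F)
m=A.mean(0);h=H[:2].mean(0);g=H[2:].mean(0)
for q in(h,g): print(np.linalg.norm((q-m)[:2]),np.degrees(np.arctan2(*(q-m)[[1,0]])))
for q in (A,H[:2],H[2:][::-1]): d=q[0]-q[1];print(np.linalg.norm(d),np.degrees(np.arctan2(-d[0],d[1])))
for Q in (H[[1,2]],H[[0,3]]): d=Q[1]-Q[0];print(np.degrees(np.arctan2(d[1],d[0])))
s=ctrl.get_state();print(Ro.from_quat(s['tcp_rot']).as_matrix().round(3))
w=ctrl.read_camera('wrist');T=Ro.from_quat(s['tcp_rot']).as_matrix()
print('wristcam in tool',T.T@(-np.array(w['R']).T@w['t']-s['eef_pos']),(np.array(w['R'])@T).round(3),w['fx'])
E
```

```text
pack [[0.4948 0.2778 0.018 ]
 [0.5033 0.2479 0.018 ]
 [0.4282 0.2656 0.011 ]
 [0.4412 0.225  0.011 ]] [0.46686077 0.25406473 0.0145    ] 0.06705843244590633 15.275458558608962
apron [[ 0.41683452 -0.00426989  0.004     ]
 [ 0.41112114 -0.10264572  0.004     ]] hood [[ 0.63662693 -0.01950972  0.038     ]
 [ 0.63369527 -0.11216627  0.038     ]
 [ 0.72372909 -0.11930544  0.038     ]
 [ 0.72859738 -0.02363015  0.038     ]] flap [[ 0.52579826 -0.03090862  0.03      ]
 [ 0.52113545 -0.08423658  0.03      ]]
0.2215294695530868 -3.2036484523854147
0.3127044746671495 -3.301736704965585
0.09854160255734465 -3.3238399406336674
0.09270291635388415 -1.8122389816530107
0.09579906093156557 -2.9128946900455177
-4.533740280563997
-2.565232154866347
[[ 0.957  0.292 -0.   ]
 [ 0.292 -0.957  0.002]
 [ 0.    -0.002 -1.   ]]
wristcam in tool [ 0.07407486 -0.00071893 -0.12636031] [[ 0.     1.     0.001]
 [-0.957  0.    -0.29 ]
 [-0.29  -0.001  0.957]] 289.2670127326371
```

Call:
drive_tool:
  moves:
    - [[0,0,0],[0.0465,-0.031,0],0.0854]
    - [[0,0,0],[0.0465,-0.031,0],0.0854]
    - [[0,0,0],[0.0465,-0.031,0],0.0854]
    - [[0,0,0],[0.0465,-0.031,0],0.0854]
    - [[0,0,0],[0.0465,-0.031,0],0.0854]

```text
time: 0.78
eef_pos: [0.3748, -0.4279, 0.248]
tcp_rot: [0.989, 0.147, 0.0, -0.0]
contact_force: [0.4, -0.6, -0.7]
opening: 0.996
finger_force: 0.0
```

Call:
drive_tool:
  moves:
    - [[0,0,0],[0.0465,-0.031,0],0.0854]
    - [[0,0,0],[0.0465,-0.031,0],0.0854]
    - [[0,0,0],[0.0465,-0.031,0],0.0854]
    - [[0,0,0],[0.015,-0.0534,0],0.0854]
    - [[0,0,0],[0.015,-0.0534,0],0.0854]

```text
time: 1.4
eef_pos: [0.4779, -0.1872, 0.2478]
tcp_rot: [0.989, 0.147, -0.0, -0.0]
contact_force: [0.7, -0.5, 0.2]
opening: 0.997
finger_force: 0.0
```

Call:
drive_tool:
  moves:
    - [[0,0,0],[0.015,-0.0534,0],0.0854]
    - [[0,0,0],[0.015,-0.0534,0],0.0854]
    - [[0,0,0],[0.015,-0.0534,0],0.0854]
    - [[0,0,0],[0.015,-0.0534,0.02],0.0854]
    - [[0,0,0],[0.015,-0.0534,0.02],0.0854]

```text
time: 2.02
eef_pos: [0.4716, 0.09, 0.2082]
tcp_rot: [0.989, 0.147, 0.001, 0.0]
contact_force: [1.3, -0.1, -0.4]
opening: 1.0
finger_force: 0.0
```

Call:
drive_tool:
  moves:
    - [[0,0,0],[0.015,-0.0534,0.02],0.07]
    - [[0,0,0],[0.015,-0.0534,0.02],0.07]
    - [[0,0,0],[0.015,-0.0534,0.02],0.07]
    - [[0,0,0],[0,0,0],0.07]
    - [[0,0,0],[0,0,0],0.07]

```text
time: 2.65
eef_pos: [0.468, 0.2544, 0.1481]
tcp_rot: [0.989, 0.148, -0.0, 0.0]
contact_force: [0.1, -0.4, 0.0]
opening: 0.819
finger_force: 0.0
```

```bash
python3 - <<'E'
from h import *
import pickle
w=ctrl.read_camera('wrist');s=ctrl.get_state();pickle.dump((w,s),open('w1.pkl','wb'))
save(w,'w1.png',None,1.42)
print(s['eef_pos'],Ro.from_quat(s['tcp_rot']).as_matrix().round(3),s['opening'],s['qpos'])
E
```

```text
[0.46843042 0.25392527 0.14863176] [[ 0.957  0.291  0.   ]
 [ 0.291 -0.957 -0.   ]
 [ 0.     0.    -1.   ]] 0.8204217514848644 [ 3.06377475e-01  8.05764170e-02  2.00732479e+00 -4.02300430e-04
  1.05334037e+00  1.58212290e+00]
```

View pics/w1.png

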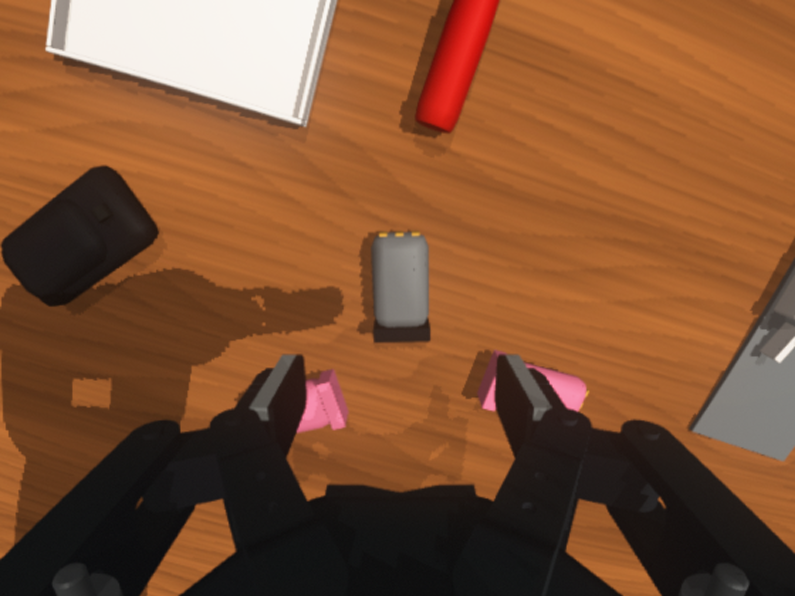

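The wrist view shows the pack square to the tool: brass end (376..424,236), cap end (374..430,341).

```bash
python3 - <<'E'
from h import *
import pickle
w,s=pickle.load(open('w1.pkl','rb'))
P=px2w(w,(np.array([(374,240),(427,240),(374,322),(430,322),(402,236),(402,341)])+.5)/1.42-.5,[.02,.02,.02,.02,.018,.002])
T=Ro.from_quat(s['tcp_rot']).as_matrix()
print(P.round(4)); print(((P-s['eef_pos'])@T).round(4))
E
```

```text
[[0.492  0.2797 0.02  ]
 [0.5017 0.2481 0.02  ]
 [0.4394 0.2647 0.02  ]
 [0.4502 0.2292 0.02  ]
 [0.4992 0.2637 0.018 ]
 [0.4242 0.2405 0.002 ]]
[[ 3.010e-02 -1.790e-02  1.286e-01]
 [ 3.010e-02  1.520e-02  1.286e-01]
 [-2.470e-02 -1.880e-02  1.286e-01]
 [-2.460e-02  1.830e-02  1.286e-01]
 [ 3.230e-02 -4.000e-04  1.306e-01]
 [-4.630e-02 -1.000e-04  1.466e-01]]
```

Call:
drive_tool:
  moves:
    - [[0,0,0],[-0.016,0,0.03],0.07]
    - [[0,0,0],[0,0,0.04],0.07]
    - [[0,0,0],[0,0,0.035],0.07]
    - [[0,0,0],[0,0,0.0165],0.06]
    - [[0,0,0],[0,0,0.003],0.055]
  grip_force: 25

```text
time: 3.32
eef_pos: [0.4531, 0.249, 0.0237]
tcp_rot: [0.989, 0.147, -0.0, 0.0]
contact_force: [0.3, -0.6, 0.0]
opening: 0.641
finger_force: 0.0
```

Call:
drive_tool:
  moves:
    - [[0,0,0],[0,0,0],0.045]
    - [[0,0,0],[0,0,0],0.03]
    - [[0,0,0],[0,0,0],0.03]
    - [[0,0,0],[0,0,0],0.03]

```text
time: 3.82
eef_pos: [0.4543, 0.2503, 0.0255]
tcp_rot: [0.989, 0.147, 0.002, -0.0]
contact_force: [0.7, -0.6, 6.0]
opening: 0.439
finger_force: 26.3
```

Call:
drive_tool:
  moves:
    - [[0,0,0],[0,0,-0.02],0.03]
    - [[0,0,0],[0,0,-0.05],0.03]
    - [[0,0,0],[0,0,-0.03],0.03]
    - [[0,0,0],[-0.0124,0.0497,0],0.03]
    - [[0,0,0],[-0.0124,0.0497,0],0.03]
  grip_force: 30

```text
time: 4.45
eef_pos: [0.4577, 0.147, 0.1242]
tcp_rot: [0.989, 0.149, 0.0, 0.0]
contact_force: [0.7, -0.1, -1.2]
opening: 0.434
finger_force: 30.9
```

Call:
drive_tool:
  moves:
    - [[0,0,0],[-0.0124,0.0497,0],0.03]
    - [[0,0,0],[-0.0124,0.0497,0],0.03]
    - [[0,0,0],[-0.0124,0.0497,0],0.03]
    - [[0,0,0.1765],[-0.0124,0.0497,0],0.03]
    - [[0,0,0.1765],[0,0,0],0.03]

```text
time: 5.08
eef_pos: [0.4685, -0.06, 0.1238]
tcp_rot: [0.999, -0.034, 0.0, 0.0]
contact_force: [-1.2, -0.3, -1.6]
opening: 0.437
finger_force: 31.0
```

Call:
drive_tool:
  moves:
    - [[0,0,0],[0,0,0],0.03]
    - [[0,0,0],[0,0,0],0.03]

```text
time: 5.32
eef_pos: [0.4682, -0.0564, 0.1234]
tcp_rot: [1.0, -0.027, -0.0, -0.0]
contact_force: [0.3, 1.2, -0.9]
opening: 0.437
finger_force: 31.0
```

```bash
python3 - <<'E'
from h import *
import pickle
w=ctrl.read_camera('wrist');s=ctrl.get_state();pickle.dump((w,s),open('w2.pkl','wb'))
save(w,'w2.png',None,1.42)
print(s['eef_pos'],Ro.from_quat(s['tcp_rot']).as_matrix().round(3),s['opening'],s['qpos'])
E
```

```text
[ 0.46828766 -0.05631691  0.12351835] [[ 0.999 -0.054 -0.001]
 [-0.054 -0.999  0.   ]
 [-0.001 -0.    -1.   ]] 0.43528430243756916 [-3.35302249e-01 -2.07568337e-02  2.16389917e+00  5.90345931e-05
  9.99182260e-01  1.28940988e+00]
```

View pics/w2.png

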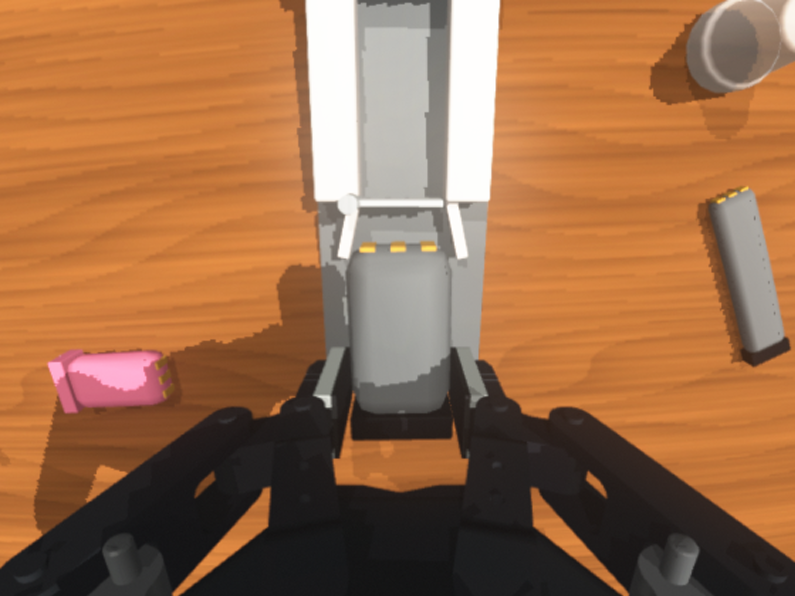

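The pack is held squarely, with its brass end at row 246, columns 350..447. Lane wall ends are at row 201, with inner edges at columns 357 and 448 and outer edges at 316 and 490. I'll work out the offsets.

```bash
python3 - <<'E'
from h import *
import pickle
w,s=pickle.load(open('w2.pkl','rb'))
T=Ro.from_quat(s['tcp_rot']).as_matrix()
def f(p,z):
    P=px2w(w,(np.array(p)+.5)/1.42-.5,z);print(P.round(4).tolist(),((P-s['eef_pos'])@T).round(4).tolist())
f([(357,201),(448,201),(316,201),(490,201)],.024)
f([(359,3),(449,3),(307,3),(500,3)],.024)
f([(360,203),(442,203)],.03)
f([(352,246),(447,246),(352,410),(450,410)],s['eef_pos'][2]-.002)
def g(x,y,z): # station estimate reprojection
    a=np.radians(-3.25);return [.5238+x*np.cos(a)-y*np.sin(a),-.0597+x*np.sin(a)+y*np.cos(a),z]
print((w2px(w,[g(0,24,.024),g(0,-23,.024),g(100,24,.024),g(100,-23,.024)])+.5)*1.42)
E
```

```text
[[0.5257, -0.0352, 0.024], [0.523, -0.0843, 0.024], [0.5269, -0.013, 0.024], [0.5219, -0.107, 0.024]] [[0.0562, -0.0242, 0.0995], [0.0562, 0.025, 0.0995], [0.0563, -0.0464, 0.0995], [0.0563, 0.0478, 0.0995]]
[[0.6208, -0.0436, 0.024], [0.6185, -0.0873, 0.024], [0.6225, -0.0183, 0.024], [0.6175, -0.1122, 0.024]] [[0.1517, -0.0209, 0.0994], [0.1517, 0.0229, 0.0994], [0.152, -0.0462, 0.0994], [0.1521, 0.0478, 0.0994]]
[[0.525, -0.0373, 0.03], [0.5227, -0.0805, 0.03]] [[0.0556, -0.022, 0.0935], [0.0557, 0.0212, 0.0935]]
[[0.5189, -0.043, 0.1215], [0.5173, -0.073, 0.1215], [0.4594, -0.0377, 0.1215], [0.4576, -0.0729, 0.1215]] [[0.0498, -0.016, 0.002], [0.0498, 0.014, 0.002], [-0.0098, -0.0181, 0.002], [-0.0098, 0.0172, 0.002]]
[[ 3.19069569e+07  1.62043661e+05]
 [-2.59972395e+07 -2.46756541e+04]
 [ 5.07064441e+02  7.21760906e+02]
 [ 2.95099228e+02  7.25289706e+02]]
```

Call:
drive_tool:
  moves:
    - [[0,0,0],[0,0.001,0.04],0.03]
    - [[0,0,0],[0,0,0.035],0.03]
    - [[0,0,0],[0,0,0.012],0.03]
    - [[0,0,0],[0,0,0.004],0.03]
    - [[0,0,0],[0,0,0],0.03]

```text
time: 6.0
eef_pos: [0.4695, -0.0581, 0.0338]
tcp_rot: [1.0, -0.028, 0.001, 0.0]
contact_force: [0.8, -0.6, -2.0]
opening: 0.437
finger_force: 31.0
```

Call:
drive_tool:
  moves:
    - [[0,0,0],[0,0,0.0015],0.03]
    - [[0,0,0],[0,0,0.001],0.03]

```text
time: 6.25
eef_pos: [0.4692, -0.0583, 0.0311]
tcp_rot: [1.0, -0.029, 0.001, 0.0]
contact_force: [-1.2, 0.1, -1.5]
opening: 0.435
finger_force: 31.0
```

Call:
drive_tool:
  moves:
    - [[0,0,0],[0,0,0.001],0.03]
    - [[0,0,0],[0,0,0],0.03]

```text
time: 6.5
eef_pos: [0.4688, -0.0582, 0.0296]
tcp_rot: [1.0, -0.029, 0.0, 0.0]
contact_force: [0.4, -0.6, 0.2]
opening: 0.435
finger_force: 31.1
```

Call:
drive_tool:
  moves:
    - [[0,0,0],[0,0,0.001],0.03]
    - [[0,0,0],[0,0,0],0.03]

```text
time: 6.75
eef_pos: [0.4689, -0.0582, 0.0296]
tcp_rot: [1.0, -0.029, -0.0, -0.0]
contact_force: [-4.1, 0.8, 8.2]
opening: 0.438
finger_force: 32.0
```

Call:
drive_tool:
  moves:
    - [[0,0,0],[0,0,-0.001],0.045]
    - [[0,0,0],[0,0,0],0.056]
    - [[0,0,0],[0,0,0],0.056]
    - [[0,0,0],[0,0,-0.01],0.056]
    - [[0,0,0],[0,0,-0.04],0.056]

```text
time: 7.38
eef_pos: [0.4666, -0.0574, 0.078]
tcp_rot: [1.0, -0.029, -0.003, -0.001]
contact_force: [0.5, -0.1, -0.1]
opening: 0.653
finger_force: 0.0
```

Call:
drive_tool:
  moves:
    - [[0,0,0],[0,0,-0.03],0]
    - [[0,0,0],[-0.02,0,0],0]
    - [[0,0,0],[-0.023,0,0],0]
    - [[0,0,0],[0,0,0],0]
    - [[0,0,0],[0,0,0],0]

```text
time: 8.0
eef_pos: [0.4265, -0.0559, 0.11]
tcp_rot: [1.0, -0.029, 0.001, 0.0]
contact_force: [-0.0, -0.1, -0.3]
opening: -0.001
finger_force: 0.0
```

```bash
python3 - <<'E'
from h import *
import pickle
w=ctrl.read_camera('wrist');s=ctrl.get_state();pickle.dump((w,s),open('w3.pkl','wb'))
save(w,'w3.png',None,1.42)
print(s['eef_pos'],Ro.from_quat(s['tcp_rot']).as_matrix().round(3),s['opening'],s['qpos'])
E
```

```text
[ 0.42652522 -0.05585956  0.10985083] [[ 0.998 -0.057  0.001]
 [-0.057 -0.998 -0.   ]
 [ 0.001  0.    -1.   ]] 0.0009225454805737564 [-3.67024032e-01 -9.94374970e-02  2.26741884e+00  7.66908673e-05
  9.72267274e-01  1.26096908e+00]
```

View pics/w3.png

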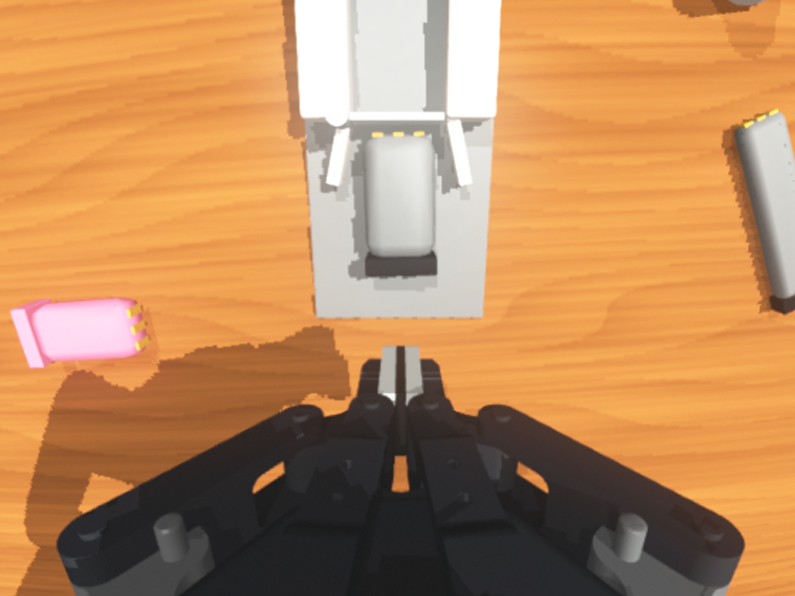

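The pack lies straight on the apron: brass end row 134, cap row 254..276, columns 366..437. The flap is closed (row 116) and the shut fingertips are at (401,350).

```bash
python3 - <<'E'
from h import *
import pickle
w,s=pickle.load(open('w3.pkl','rb'))
T=Ro.from_quat(s['tcp_rot']).as_matrix()
def f(p,z):
    P=px2w(w,(np.array(p)+.5)/1.42-.5,z);print(((P-s['eef_pos'])@T).round(4).tolist())
f([(366,275),(437,275)],.012);f([(366,275),(437,275)],.004);f([(368,138),(432,138)],.024);f([(352,118),(444,118)],.03)
q=[[x,0,z] for x in(-.011,.011) for z in (.010,.017,.025)]
print(((w2px(w,np.array(q)@T.T+s['eef_pos'])+.5)*1.42).round(0).tolist())
E
```

```text
[[0.0154, -0.0202, 0.0979], [0.0154, 0.0199, 0.0979]]
[[0.0133, -0.0209, 0.1059], [0.0133, 0.0206, 0.1059]]
[[0.0877, -0.0166, 0.086], [0.0877, 0.0147, 0.086]]
[[0.0964, -0.0236, 0.08], [0.0963, 0.0197, 0.08]]
[[403.0, 401.0], [403.0, 392.0], [403.0, 382.0], [403.0, 348.0], [403.0, 340.0], [403.0, 332.0]]
```

Call:
drive_tool:
  moves:
    - [[0,0,0],[-0.002,0,0.03],0]
    - [[0,0,0],[0,0,0.03],0]
    - [[0,0,0],[0,0,0.011],0]
    - [[0,0,0],[0,0,0.005],0]
    - [[0,0,0],[0,0,0],0]

```text
time: 8.68
eef_pos: [0.4243, -0.0557, 0.0338]
tcp_rot: [1.0, -0.029, 0.0, 0.0]
contact_force: [-0.2, -0.2, 0.0]
opening: 0.005
finger_force: 0.0
```

Call:
drive_tool:
  moves:
    - [[0,0,0],[0.006,0,0],0]
    - [[0,0,0],[0.006,0,0],0]
    - [[0,0,0],[0.006,0,0],0]
    - [[0,0,0],[0.006,0,0],0]
    - [[0,0,0],[0.006,0,0],0]

```text
time: 9.3
eef_pos: [0.4495, -0.0564, 0.0321]
tcp_rot: [1.0, -0.028, -0.006, -0.001]
contact_force: [-9.1, -0.8, 4.1]
opening: 0.0
finger_force: 3.9
```

Call:
drive_tool:
  moves:
    - [[0,0,0],[0.006,0,0],0]
    - [[0,0,0],[0.006,0,0],0]
    - [[0,0,0],[0.006,0,0],0]
    - [[0,0,0],[0.006,0,0],0]
    - [[0,0,0],[0.006,0,0],0]

```text
time: 9.93
eef_pos: [0.4841, -0.059, 0.0334]
tcp_rot: [1.0, -0.029, 0.0, 0.0]
contact_force: [-2.8, 0.1, -1.0]
opening: 0.0
finger_force: 1.3
```

```bash
python3 - <<'E'
from h import *
w=ctrl.read_camera('wrist');s=ctrl.get_state()
save(w,'w4.png',None,1.42)
print(s['eef_pos'],s['contact_force'])
E
```

```text
[ 0.48508665 -0.059218    0.03373782] [-2.5776864  -0.49462013  0.24110062]
```

View pics/w4.png

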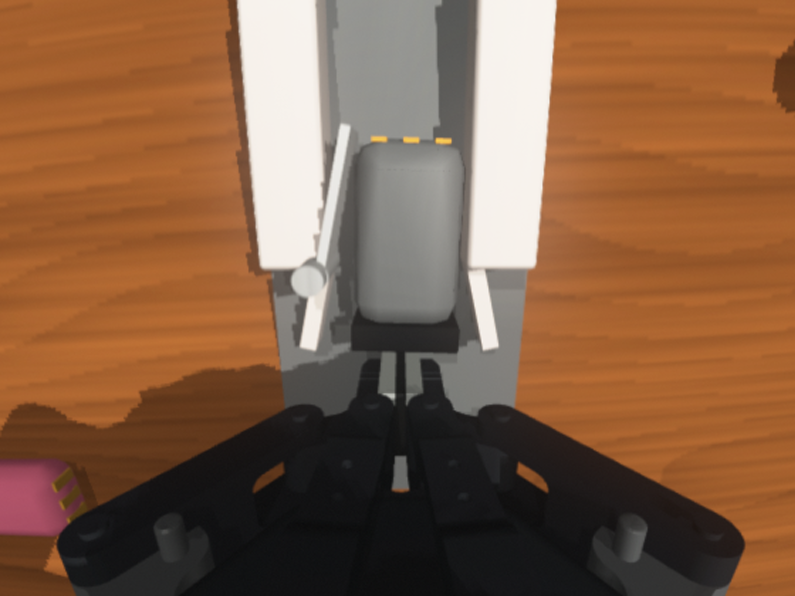

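The pack is through the flap and runs straight along the lane (front at row 140, flap lying open at column 335). I'll keep pushing.

Call:
drive_tool:
  moves:
    - [[0,0,0],[0.007,0,0],0]
    - [[0,0,0],[0.007,0,0],0]
    - [[0,0,0],[0.007,0,0],0]
    - [[0,0,0],[0.007,0,0],0]
    - [[0,0,0],[0.007,0,0],0]

```text
time: 10.6
eef_pos: [0.5192, -0.0611, 0.0334]
tcp_rot: [1.0, -0.029, 0.0, 0.0]
contact_force: [-1.6, -1.4, -1.0]
opening: -0.001
finger_force: 0.9
```

Call:
drive_tool:
  moves:
    - [[0,0,0],[0.007,0,0],0]
    - [[0,0,0],[0.007,0,0],0]
    - [[0,0,0],[0.007,0,0],0]
    - [[0,0,0],[0.007,0,0],0]
    - [[0,0,0],[0.004,0,0],0]

```text
time: 11.22
eef_pos: [0.5509, -0.0628, 0.0333]
tcp_rot: [1.0, -0.029, 0.0, -0.0]
contact_force: [-1.2, -0.6, -0.5]
opening: 0.004
finger_force: 0.9
```

Call:
drive_tool:
  moves:
    - [[0,0,0],[0.001,0,0],0]
    - [[0,0,0],[0.001,0,0],0]

```text
time: 11.48
eef_pos: [0.5523, -0.0629, 0.0333]
tcp_rot: [1.0, -0.029, -0.0, 0.0]
contact_force: [-1.5, -1.3, -0.6]
opening: -0.001
finger_force: 0.9
```

Call:
drive_tool:
  moves:
    - [[0,0,0],[0.003,0,0],0]
    - [[0,0,0],[0.003,0,0],0]
    - [[0,0,0],[0.001,0,0],0]

```text
time: 11.85
eef_pos: [0.5594, -0.0634, 0.0334]
tcp_rot: [1.0, -0.028, -0.0, 0.0]
contact_force: [-2.1, -2.0, 0.2]
opening: 0.002
finger_force: 1.6
```

Call:
drive_tool:
  moves:
    - [[0,0,0],[0.0015,0,0],0]
    - [[0,0,0],[0.001,0,0],0]
    - [[0,0,0],[0,0,0],0]

```text
time: 12.22
eef_pos: [0.5623, -0.0636, 0.0334]
tcp_rot: [1.0, -0.029, 0.0, 0.0]
contact_force: [-0.8, -3.2, -0.4]
opening: -0.003
finger_force: 1.1
```

Call:
drive_tool:
  moves:
    - [[0,0,0],[0.0015,0,0],0]
    - [[0,0,0],[0,0,0],0]

```text
time: 12.48
eef_pos: [0.5638, -0.0636, 0.0335]
tcp_rot: [1.0, -0.029, 0.0, 0.0]
contact_force: [-1.1, -2.7, -0.1]
opening: -0.003
finger_force: 1.0
```

Call:
drive_tool:
  moves:
    - [[0,0,0],[0.0015,0,0],0]
    - [[0,0,0],[0.0015,0,0],0]
    - [[0,0,0],[0,0,0],0]

```text
time: 12.85
eef_pos: [0.5659, -0.0636, 0.0333]
tcp_rot: [1.0, -0.028, -0.001, -0.0]
contact_force: [-5.3, -3.0, 3.0]
opening: -0.0
finger_force: 2.7
```

Call:
drive_tool:
  moves:
    - [[0,0,0],[0.0005,0,0],0]
    - [[0,0,0],[0,0,0],0]

```text
time: 13.1
eef_pos: [0.566, -0.0636, 0.0333]
tcp_rot: [1.0, -0.028, -0.001, -0.0]
contact_force: [-5.7, -1.9, 3.1]
opening: 0.001
finger_force: 3.2
```

Call:
drive_tool:
  moves:
    - [[0,0,0],[0.001,0,0],0]
    - [[0,0,0],[0,0,0],0]

```text
time: 13.35
eef_pos: [0.5664, -0.0636, 0.0331]
tcp_rot: [1.0, -0.028, -0.002, -0.0]
contact_force: [-7.8, -2.0, 4.7]
opening: -0.001
finger_force: 4.0
```

Call:
drive_tool:
  moves:
    - [[0,0,0],[0.001,0,0],0]
    - [[0,0,0],[0.0008,0,0],0]
    - [[0,0,0],[0,0,0],0]

```text
time: 13.72
eef_pos: [0.567, -0.0636, 0.033]
tcp_rot: [1.0, -0.028, -0.004, -0.0]
contact_force: [-10.5, -1.9, 6.7]
opening: 0.005
finger_force: 5.5
```

Call:
drive_tool:
  moves:
    - [[0,0,0],[0.001,0,0],0]
    - [[0,0,0],[0.0008,0,-0.0005],0]
    - [[0,0,0],[0,0,0],0]

```text
time: 14.1
eef_pos: [0.5676, -0.0635, 0.0328]
tcp_rot: [1.0, -0.028, -0.006, -0.001]
contact_force: [-12.6, -1.8, 6.6]
opening: -0.003
finger_force: 6.5
```

Call:
drive_tool:
  moves:
    - [[0,0,0],[0.0006,0,0],0]
    - [[0,0,0],[0,0,0],0]
    - [[0,0,0],[0,0,0],0]
    - [[0,0,0],[0,0,0],0]
    - [[0,0,0],[0,0,0],0]

```text
time: 14.72
eef_pos: [0.5677, -0.0635, 0.0328]
tcp_rot: [1.0, -0.028, -0.006, -0.001]
contact_force: [-14.4, -2.3, 7.8]
opening: 0.003
finger_force: 7.3
```

```bash
python3 - <<'E'
from h import *
w=ctrl.read_camera('wrist');s=ctrl.get_state()
save(w,'w5.png',None,1.42)
print(s['eef_pos'],s['contact_force'])
E
```

```text
[ 0.56774543 -0.06352367  0.03285154] [-13.43871397  -1.51973367   7.34876176]
```

View pics/w5.png

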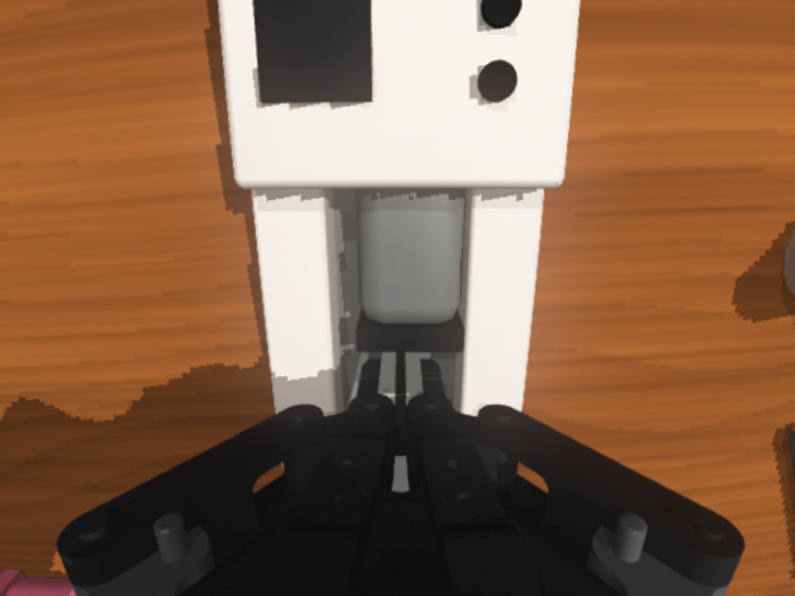

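Call:
drive_tool:
  moves:
    - [[0,0,0],[-0.002,0,0],0]
    - [[0,0,0],[-0.002,0,0],0]
    - [[0,0,0],[-0.002,0,0],0]
    - [[0,0,0],[-0.003,0,0],0]
    - [[0,0,0],[0,0,0],0]

```text
time: 15.4
eef_pos: [0.5644, -0.0638, 0.0346]
tcp_rot: [1.0, -0.029, 0.002, 0.0]
contact_force: [1.3, -3.2, -1.2]
opening: 0.002
finger_force: 1.3
```

Call:
drive_tool:
  moves:
    - [[0,0,0],[0,0,-0.01],0]
    - [[0,0,0],[0,0,-0.03],0]
    - [[0,0,0],[0,0,-0.05],0]
    - [[0,0,0],[-0.02,0,-0.05],0]
    - [[0,0,0],[-0.05,0,0],0]

```text
time: 16.02
eef_pos: [0.4971, -0.0601, 0.1808]
tcp_rot: [1.0, -0.028, 0.006, 0.001]
contact_force: [-0.1, -0.0, 0.3]
opening: -0.0
finger_force: 0.0
```

Call:
drive_tool:
  moves:
    - [[0,0,0],[-0.03,0,0],0]
    - [[0,0,0],[0,0,0],0]
    - [[0,0,0],[0,0,0],0]

```text
time: 16.4
eef_pos: [0.4642, -0.0577, 0.1748]
tcp_rot: [1.0, -0.029, 0.001, -0.0]
contact_force: [0.1, 0.6, -0.3]
opening: -0.001
finger_force: 0.0
```

```bash
python3 - <<'E'
from h import *
import pickle
w=ctrl.read_camera('wrist');s=ctrl.get_state();pickle.dump((w,s),open('w6.pkl','wb'))
save(w,'w6.png',None,1.42)
print(s['eef_pos'],s['contact_force'])
E
```

```text
[ 0.46438065 -0.05778094  0.17460925] [ 0.11415642  0.49594967 -0.30294729]
```

View pics/w6.png

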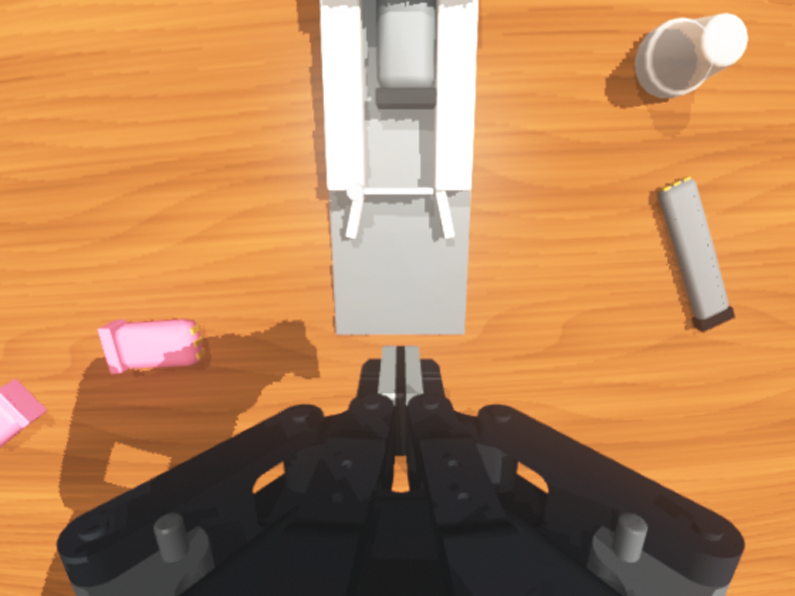

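The flap is closed (row 190) and the pack lies in the lane, with its cap at rows 88..108. I'll check the distance against the limit.

```bash
python3 - <<'E'
from h import *
import pickle
w,s=pickle.load(open('w6.pkl','rb'))
T=Ro.from_quat(s['tcp_rot']).as_matrix()
def f(p,z):
    P=px2w(w,(np.array(p)+.5)/1.42-.5,z);return ((P-s['eef_pos'])@T)[:,0].mean()
fl=f([(365,191),(430,191)],.03);ap=f([(337,333),(463,333)],.004)+.11
for z in(.008,.015,.024): b=f([(380,107),(433,107)],z);print(fl,ap,'centre',b-fl+.036)
print('cap top',f([(380,88),(433,88)],.026)-fl)
E
```

```text
0.05905273303748306 0.05963089487158351 centre 0.08963567186742902
0.05905273303748306 0.05963089487158351 centre 0.08870186291233294
0.05905273303748306 0.05963089487158351 centre 0.08750125139863797
cap top 0.06229571940558757
```

Call:
drive_tool:
  moves:
    - [[0,0,0],[0,0,0],0]
    - [[0,0,0],[0,0,0],0]
    - [[0,0,0],[0,0,0],0]
    - [[0,0,0],[0,0,0],0]
    - [[0,0,0],[0,0,0],0]

```text
time: 17.08
eef_pos: [0.4633, -0.0577, 0.1738]
tcp_rot: [1.0, -0.029, -0.0, -0.0]
contact_force: [0.2, 0.6, 0.6]
opening: 0.002
finger_force: 0.0
```

```bash
python3 -c "
from plant import ctrl
print(ctrl.sign_off())"
```

```text
the job is handed in; nothing more can be done
None
```

The job is handed in, with no verdict returned: the pack went through the flap and was held on the contacts for about half a second at 13–14 N wrist reading (contact force not measured directly, estimated 9–12 N), and it now lies about 88 mm past the closed flap.

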